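Clamp the bamboo blank

ROBOT

A 6-joint arm with a two-finger parallel gripper is mounted at the origin on the work surface. World frame = base frame: x ahead of the robot, y to its left, z up, the work surface at z = 0. Lengths are in mm, angles in rad, forces in N, time in s.
With the tool pointing down it reaches from about 375 to 925 mm from the base axis. Payload 5.7 kg.
Tool frame: the origin (TCP) lies on the centre line of the jaws, within the pads' length; the fingertips stand 8 mm ahead of it and the grasp point (between the pads) lies 11 mm behind it; x points along the fingers, y is the direction in which the jaws open and shut, and the axes are right-handed (so a half turn about x gives the same grasp; the last joint's range is limited). The gripper opens to 88 mm and grips with 3 to 60 N. Pads are 20 mm wide; open, the fingers measure 115 mm over their backs; the gripper's body (75 mm by 178 mm) begins 61 mm behind the grasp point.
Start: joints at [1.035, 0.359, 1.51, -0, 1.272, -0.115], TCP at [245.084, 547.629, 230.623] pointing down, gripper open.
Joint ranges: [-2.97, 2.97], [-1.01, 2.36], [0.21, 2.38], [-0.96, 4.11], [0.2, 2.71], [-2.98, 2.98]. Speed limits (rad/s): [2.39, 2.39, 3.14, 3.14, 3.14, 3.14].

INTERFACE

Orientations are given as a rotation vector (axis times angle).
In Python, from rig import state, camera, camera_model, sign_off gives the robot as it stands. The module is installed in compiled form; this text tells all that it offers.
- The arm moves only by the tool send_rows, never from a script. Its argument "steps" is a list of rows, each a list of 2 entries, a list of its own where there are three numbers: the shift along the tool's x, y, z in m, then the turn, a rotation vector about the tool's x, y, z in rad. In form: [[[tx, ty, tz], [wx, wy, wz]], ...]. A call has 1 to 10 rows; each row shifts and turns the pose as measured when the row begins, along the tool's axes as they then stand; what a row does not reach is not made up. A row lasts 1/12 s, in which the tool goes at most 41.7 mm and 7.16 degrees, less where a joint would pass 70% of its speed; a pose out of reach is approached as far as the arm can. A call is refused whole if a number of a shift passes 0.0417 or a number of a turn 0.125, either way. A call with a gripper value outside its range is refused whole. "claw" is the finger opening in m, from 0 to 0.0878, set as the call begins (left out, the last holds). The fingers move at their own pace and stop on an object; "squeeze" is the grip in N (left out, the last holds). Time passes only in rows, so rows that do not move let the fingers close. It gives the time, the measured TCP pose, the force and the opening at its end, in the units of the state.
- state(): the state, without advancing time (a new reading comes with each control period).
- camera(name): name is "scene" or "side" or "wrist"; returns the picture (400x640x3 uint8, red, green, blue); there is no depth.
- camera_model(name): a dict with "fovy" (degrees; the focal length in pixels is half the picture's height over the tangent of half this angle, whatever the lens; pixels are square), "cx", "cy" (the principal point, pixels), "T" (4x4, takes a point from camera to world coordinates). Camera axes: x right, y up, looking along -z (the intrinsics and any distortion apply to the point x, -y, -z); pixel columns grow to the right and rows downward; lengths in mm; the calibration is good to about 2 mm. A picture is of the moment at which its call begins: read the wrist's pose just before it. camera_model takes no time and is no camera call; for the wrist camera it gives the pose at the moment of the call.
- sign_off(): hands the job in, once; it reports no verdict.
The state is a dict: "time_s": time; "joint_positions": joint angles; "qd": joint speeds; "joint_torque": joint torques, N m; "eef_pos": TCP position; "tcp_rot": TCP orientation; "force": force on the tool from outside, world axes, zero at the start; "torque": the same for the moment, N m; "finger_gap": finger opening in mm.
Only numpy, scipy, OpenCV 4.12 (cv2) and the standard library are available. Lean on these libraries where they do the work, as an engineer would, in place of code of your own. Each camera call takes 0.05 s, during which the arm holds its last target.

TASK

Clamp the bamboo blank in its cradle: with the back of a finger, swing the blue clamp strap over the blank until it meets its stop, square across the blank, then push the red-knobbed cam lever all the way down with a fingertip so that the pad presses on the blank. Nothing is to be picked up: leave the blank where it lies, do not disturb the cup, tin, offcut ring and brush, and finish clear of everything.

Things in the scene. Friction and masses are not known exactly. Their poses are not given: they have to be found in the camera images.
- fixture: Fixed grey cast cradle; base plate 160 x 175 x 20 mm. Origin on the bench under the cradle's middle; x axis runs along the blank, z up. Yaw within 0.45 rad of the robot's x. Two V rests carry the blank. A round post (26 mm thick, at y = +60 mm) carries the blue strap, which starts pointing roughly to -x and must end pointing to -y, square across the blank. A thin stop pin marks that end.
- strap (a joint): Angle of the blue strap about the vertical post, rad: 0 points along the fixture's -x, growing anticlockwise seen from above; pi/2 is the hard stop, square across the blank, pointing along the fixture's -y. Stiff with friction (about 2 N at the free end); stays where it is left.
- strap_end (a point): Point on the strap's centre line 110 mm from the pivot axis, at mid height (122 mm above the bench). The strap is a flat blue bar 24 mm wide and 18 mm tall, reaching 135 mm from the pivot axis at this end and 20 mm past the axis at the other. Underside 19 mm above the blank's top. x axis points from the free end to the pivot, z up.
- strap_pivot (a point): Point on the strap's vertical pivot axis, at the strap's top face (131 mm above the bench).
- lever (a joint): Angle of the cam lever, rad: 0 upright, 1.5 fully down at its hard stop (almost level). It is carried by the strap over the pivot and goes down in the vertical plane of the strap, away from the strap's free end. Starts between upright and 0.5. Friction about 2.5 N at the knob; stays where it is left. As it goes down the pad comes down (3.8 mm per rad).
- lever_axis (a point): Centre of the lever's level hinge axis, on the strap's pivot axis, 149 mm above the bench.
- lever_knob (a point): Centre of the red ball knob (28 mm diameter) at the lever's end, 95 mm from the hinge axis; the lever rod is 10 mm thick.
- pad: Black round rubber pad, 22 mm diameter, 8 mm tall, under the strap 60 mm from the pivot axis; origin in its underside's centre. With the lever up it hangs 4.5 mm above the height of the blank's top; with the strap over and the lever down it presses on the blank.
- blank: Loose green bamboo tube, 60 mm diameter, 120 mm long, 150 g, lying along its own x axis in the cradle's V rests, its axis 64 mm above the bench and its top at 94 mm. Origin on its axis at mid length. Not to be moved.
- cup: Bystander: pale bamboo cup standing open end up, 64 mm diameter, 80 mm tall; origin under its centre.
- tin: Bystander: yellow tin, 60 mm diameter, 85 mm tall; origin under its centre.
- offcut: Bystander: green bamboo ring standing on its end, 64 mm diameter, 50 mm tall; origin under its centre.
- brush: Bystander: hand brush 170 mm long lying on the bench; origin under its middle.

How it is judged:
By the outcome, as a careful person would: the job done as asked, in the order asked, and still so for the second after the job is handed in, with the robot touching nothing.
It also fails if it takes over 54 s, if anything falls off the work surface, if the arm or the gripper's body presses on something with over 40 N, if the wrist force passes 120 N, or if a joint passes its speed limit or range.

## Working session

There is one attempt and no reset: what is moved stays moved. The work goes in short steps, Python scripts to look and compute and a tool call to move; the robot and the scene stay as the last step left them, time stands still between calls to the robot, and variables do not carry over. Pictures are saved under pics/ and viewed, and the job is handed in when it is done.

Besides the shell and the picture viewer there is one more tool, called after "Emit:" as name([rows], argument=value, ...), one row to a line, values as JSON. send_rows: Moves the arm, as the interface text tells. Its arguments: {"type":"object","properties":{"steps":{"type":"array","items":{"type":"array"}},"claw":{"type":"number"},"squeeze":{"type":"number"}},"required":["steps"]}

```bash
mkdir -p pics; python3 - <<'E'
from rig import *
import cv2
print(state())
for n in ["scene","side","wrist"]:
    m=camera_model(n);print(n,m)
    cv2.imwrite(f"pics/{n}0.png",camera(n)[:,:,::-1])
E
```

```text
{'time_s': 0.0, 'joint_positions': array([ 1.03493527e+00,  3.59466711e-01,  1.51140569e+00, -4.14789112e-05,
        1.27252415e+00, -1.15101837e-01]), 'qd': array([ 0.00026794,  0.0008244 , -0.00071014,  0.0007153 , -0.00247972,
       -0.00104739]), 'joint_torque': array([ 5.16095442e-04, -5.15364540e+01, -2.70731342e+01,  6.79245964e-02,
        3.52799334e-02, -1.41679252e-04]), 'eef_pos': array([244.74774237, 547.07511554, 229.84257534]), 'tcp_rot': array([ 0.32867612,  1.54602737, -0.33139742]), 'force': array([0.97998837, 0.76024508, 1.18259145]), 'torque': array([-0.00041363,  0.0395004 ,  0.03773435]), 'finger_gap': 87.68666872656014}
scene {'fovy': 53.39716864884943, 'cx': 318.8136552532444, 'cy': 198.09877869329256, 'T': array([[ 3.78521118e-01, -7.99497651e-01,  4.66396043e-01,
         1.01974834e+03],
       [ 9.25592518e-01,  3.27228518e-01, -1.90262941e-01,
        -1.49109225e+02],
       [-5.03311243e-04,  5.03711229e-01,  8.63871949e-01,
         9.00222362e+02],
       [ 0.00000000e+00,  0.00000000e+00,  0.00000000e+00,
         1.00000000e+00]])}
side {'fovy': 51.271373373574036, 'cx': 324.7264228242724, 'cy': 198.44171047429603, 'T': array([[ 9.34147534e-01,  1.63088107e-01, -3.17443938e-01,
         3.13019522e+02],
       [-3.56111865e-01,  4.84548722e-01, -7.98997419e-01,
        -7.35921153e+02],
       [ 2.35100782e-02,  8.59427021e-01,  5.10717604e-01,
         6.35390125e+02],
       [ 0.00000000e+00,  0.00000000e+00,  0.00000000e+00,
         1.00000000e+00]])}
wrist {'fovy': 60.18518975145689, 'cx': 328.1965506247182, 'cy': 194.94669200710774, 'T': array([[ 4.08509837e-01, -8.81590309e-01, -2.36470380e-01,
         1.80003875e+02],
       [ 9.12752121e-01,  3.94047554e-01,  1.07750136e-01,
         5.76601800e+02],
       [-1.81090120e-03, -2.59855831e-01,  9.65645726e-01,
         3.84620343e+02],
       [ 0.00000000e+00,  0.00000000e+00,  0.00000000e+00,
         1.00000000e+00]])}
```

View pics/scene0.png

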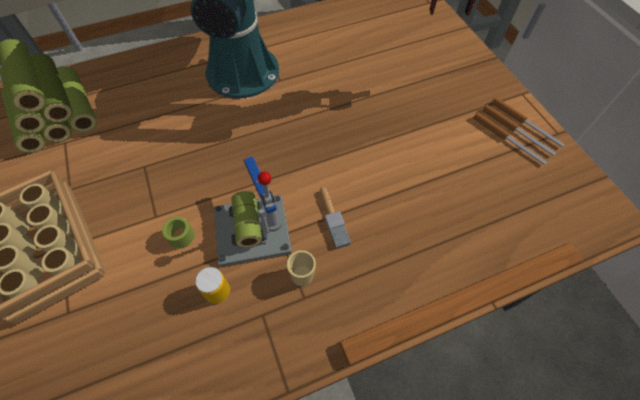

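View pics/side0.png

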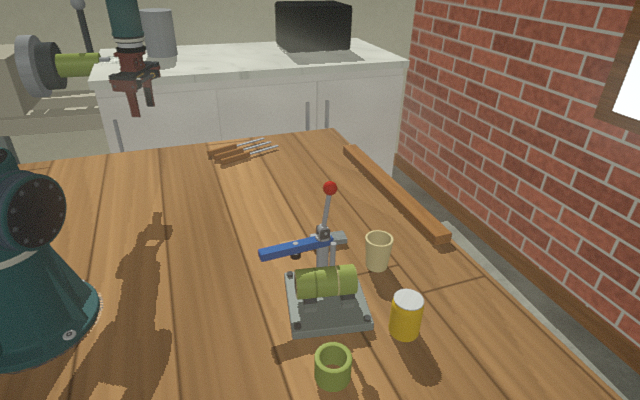

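View pics/wrist0.png

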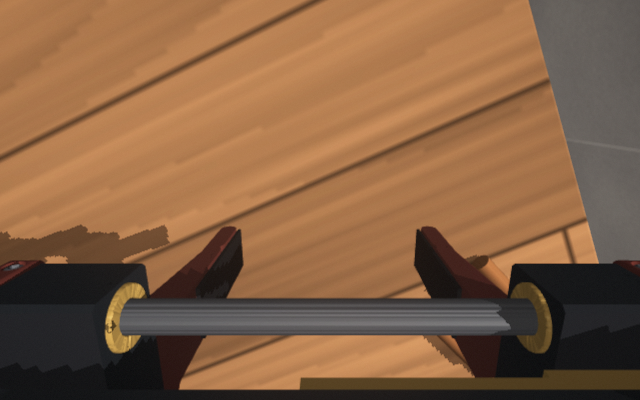

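```bash
cat > h.py <<'E'
import numpy as np
def ray(m,u,v):
    f=200/np.tan(np.radians(m["fovy"])/2)
    d=np.array([(u-m["cx"])/f,-(v-m["cy"])/f,-1]);T=m["T"]
    d=T[:3,:3]@d
    return T[:3,3],d/np.linalg.norm(d)
def tri(ms,uvs):
    A=np.zeros((3,3));b=np.zeros(3);R=[]
    for m,(u,v) in zip(ms,uvs):
        o,d=ray(m,u,v);P=np.eye(3)-np.outer(d,d);A+=P;b+=P@o;R.append((o,P))
    X=np.linalg.solve(A,b)
    return X,[float(np.linalg.norm(P@(X-o))) for o,P in R]
def onz(m,u,v,z):
    o,d=ray(m,u,v);return o+d*(z-o[2])/d[2]
def proj(m,X):
    f=200/np.tan(np.radians(m["fovy"])/2)
    p=m["T"][:3,:3].T@(np.asarray(X,float)-m["T"][:3,3])
    return m["cx"]+f*p[0]/-p[2], m["cy"]-f*p[1]/-p[2]
E
python3 - <<'E'
import cv2
a=cv2.imread("pics/scene0.png")[140:310,150:360];cv2.imwrite("pics/sc.png",cv2.resize(a,None,fx=3.5,fy=3.5,interpolation=2))
a=cv2.imread("pics/side0.png")[170:390,240:430];cv2.imwrite("pics/sd.png",cv2.resize(a,None,fx=2.7,fy=2.7,interpolation=2))
E
```

```text
(no output)
```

View pics/sc.png

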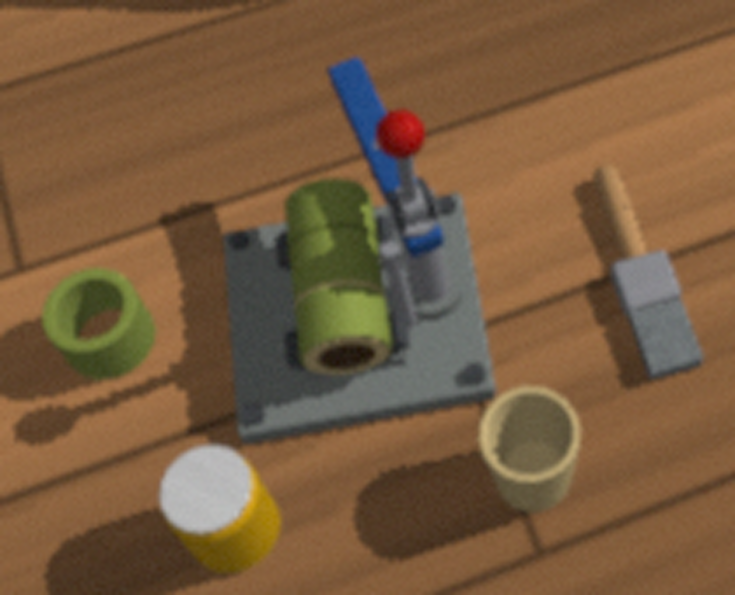

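View pics/sd.png

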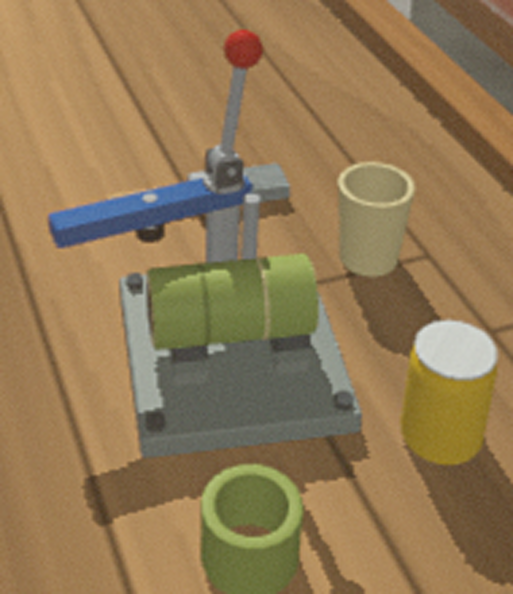

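```bash
python3 - <<'E'
from rig import *
from h import *
S=camera_model("scene");D=camera_model("side")
s=lambda x,y:(150+x/3.5,140+y/3.5)
d=lambda x,y:(240+x/2.7,170+y/2.7)
np.set_printoptions(precision=1,suppress=True)
print("knob",tri([S,D],[s(401,133),d(243,48)]))
print("plate scene",[onz(S,*s(*p),20) for p in [(225,237),(462,196),(493,388),(240,428)]])
print("plate side",[onz(D,*d(*p),20) for p in [(122,278),(358,415),(143,438)]])
print("strap end scene",[onz(S,*s(*p),131) for p in [(330,70),(360,60)]])
print("strap end side",[onz(D,*d(*p),131) for p in [(52,217),(60,228)]])
# bystanders
print("cup rim",tri([S,D],[s(530,430),d(376,188)]))
print("tin top",tri([S,D],[s(207,490),d(455,351)]))
print("off top",tri([S,D],[s(97,315),d(252,503)]))
print("brush",[onz(S,*s(*p),10) for p in [(606,170),(675,365)]])
E
```

```text
knob (array([581.5, -86. , 242.1]), [0.14078671455124112, 0.14078671455126165])
plate scene [array([ 470.5, -210.3,   20. ]), array([502.9, -40.5,  20. ]), array([653.8, -71.8,  20. ]), array([ 616.7, -238.4,   20. ])]
plate side [array([497.3, -47.1,  20. ]), array([ 614.7, -244.1,   20. ]), array([ 464.4, -212.5,   20. ])]
strap end scene [array([ 440.7, -103.7,  131. ]), array([440.4, -82.4, 131. ])]
strap end side [array([435.1, -91.1, 131. ]), array([ 437.5, -105.3,  131. ])]
cup rim (array([713.3, -66.3,  74. ]), [2.1275433695300716, 2.1275433695300294])
tin top (array([ 675.1, -261.7,   78.8]), [0.2168651261945885, 0.2168651261944834])
off top (array([ 509.1, -304.6,   41.3]), [1.0750682738059885, 1.0750682738060466])
brush [array([516.6,  68.5,  10. ]), array([681.3,  51.8,  10. ])]
```

```bash
python3 - <<'E'
from rig import *
from h import *
import cv2
from scipy.spatial.transform import Rotation as R
S=camera_model("scene");D=camera_model("side")
np.set_printoptions(precision=3,suppress=True)
print(R.from_rotvec(state()["tcp_rot"]).as_matrix())
im={"scene":cv2.imread("pics/scene0.png"),"side":cv2.imread("pics/side0.png")}
yaw=-0.195;c=np.array([560,-141,0.])
ex=np.array([np.cos(yaw),np.sin(yaw),0]);ey=np.array([-ex[1],ex[0],0]);ez=np.array([0,0,1.])
W=lambda x,y,z:c+x*ex+y*ey+z*ez
th=0.28;dr=-np.cos(th)*ex-np.sin(th)*ey;n=np.cross(ez,dr)
P=W(0,60,0)
for name,m in (("scene",S),("side",D)):
    a=im[name].copy();k=3.5
    x0,y0=(150,140) if name=="scene" else (230,160)
    a=cv2.resize(a[y0:y0+170 if name=="scene" else y0+200,x0:x0+210],None,fx=k if name=="scene" else 3,fy=k if name=="scene" else 3,interpolation=2)
    kk=k if name=="scene" else 3
    def L(A,B,col):
        p=[tuple(int(round(q)) for q in ((np.array(proj(m,X))-[x0,y0]+.5)*kk)) for X in (A,B)]
        cv2.line(a,p[0],p[1],col,1)
    pl=[W(sx*80,sy*87.5,20) for sx,sy in((-1,-1),(1,-1),(1,1),(-1,1))]
    for i in range(4):L(pl[i],pl[(i+1)%4],(0,255,255))
    for z in(113,131):
        q=[P+z*ez+u*dr+v*n for u,v in((-20,-12),(135,-12),(135,12),(-20,12))]
        for i in range(4):L(q[i],q[(i+1)%4],(255,255,255))
    L(P+20*ez,P+149*ez,(255,0,255))
    al=.2;L(P+149*ez,P+149*ez+95*(np.cos(al)*ez-np.sin(al)*dr),(0,255,0))
    cv2.imwrite(f"pics/ov_{name}.png",a)
print(P,P+149*ez+95*(np.cos(al)*ez-np.sin(al)*dr))
E
```

```text
[[-0.001  0.408  0.913]
 [-0.001  0.913 -0.408]
 [-1.    -0.001 -0.   ]]
[571.626 -82.137   0.   ] [590.431 -80.535 242.106]
```

View pics/ov_scene.png

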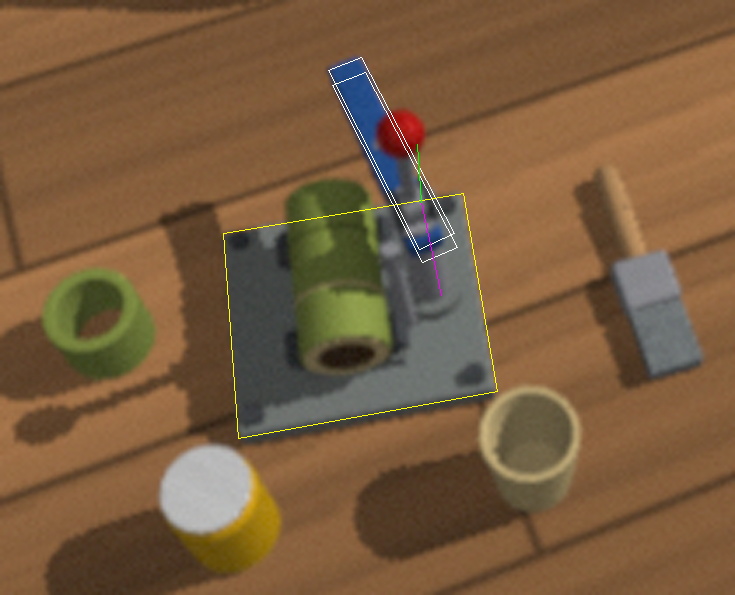

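View pics/ov_side.png

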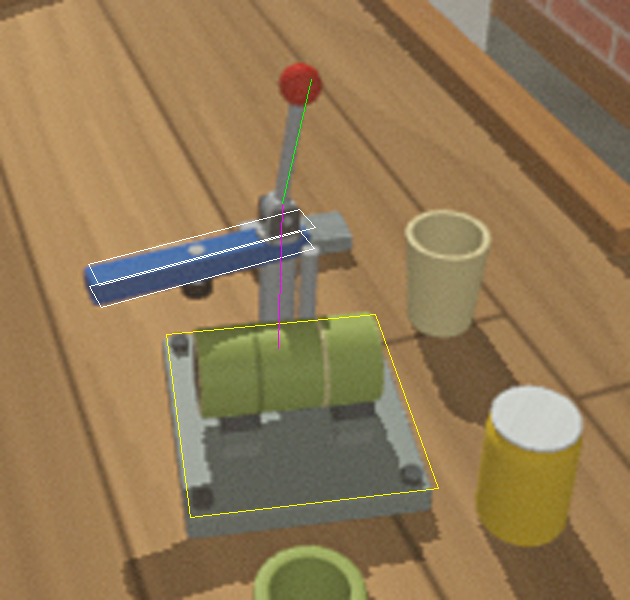

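```bash
cat > fit.py <<'E'
from rig import *
from h import *
from scipy.optimize import least_squares
S=camera_model("scene");D=camera_model("side")
s=lambda x,y:np.array((150+x/3.5,140+y/3.5))
d=lambda x,y:np.array((230+x/3,160+y/3))
ez=np.array([0,0,1.])
def pts(p):
    P=np.array([p[0],p[1],0]);dr=np.array([np.cos(p[2]),np.sin(p[2]),0]);n=np.cross(ez,dr)
    f=lambda u,v,z:P+u*dr+v*n+z*ez
    return f,P+149*ez+95*(np.cos(p[3])*ez-np.sin(p[3])*dr),P
def res(p):
    f,k,P=pts(p);o=[]
    A=lambda m,X,uv,w=1:o.extend(w*(np.array(proj(m,X))-uv))
    A(S,f(135,-12,131),s(330,70));A(S,f(135,12,131),s(361,59));A(S,k,s(401,133))
    A(D,f(135,-12,131),d(98,285));A(D,f(135,12,131),d(87,267));A(D,f(135,-12,113),d(101,303));A(D,k,d(300,84))
    A(S,P+149*ez,s(415,203),.5);A(D,P+149*ez,d(277,207),.5)
    return o
E
python3 - <<'E'
from fit import *
r=least_squares(res,[571,-82,np.pi+.085,.2],x_scale=[1,1,.01,.01])
np.set_printoptions(precision=3,suppress=True)
print(r.x,np.reshape(r.fun,(-1,2)));print(pts(r.x)[1], r.x[2]-np.pi+.195)
E
```

```text
[573.322 -87.176   3.214   0.089] [[  7.211  -3.338]
 [-11.099   3.457]
 [ -0.369  -0.167]
 [ -2.754  -6.739]
 [  4.697   6.324]
 [ -3.246  -5.493]
 [  0.201  -0.842]
 [ -0.342   0.328]
 [  1.368  -0.261]]
[581.732 -86.568 243.625] 0.26715838269883435
```

```bash
sed -i 's/n=np.cross(ez,dr)$/n=-np.cross(ez,dr)/' fit.py; python3 - <<'E'
from fit import *
r=least_squares(res,[571,-82,np.pi+.085,.2],x_scale=[1,1,.01,.01])
np.set_printoptions(precision=3,suppress=True)
print(r.x,np.reshape(r.fun,(-1,2)));print(pts(r.x)[1], r.x[2]-np.pi+.195)
E
```

```text
[572.792 -86.557   3.195   0.095] [[-1.064 -0.393]
 [-0.416 -0.754]
 [-0.121 -0.21 ]
 [ 0.165 -0.56 ]
 [ 0.304 -1.639]
 [-0.351  0.762]
 [ 0.134 -0.939]
 [-0.247  0.184]
 [ 1.193 -0.319]]
[581.787 -86.08  243.572] 0.2480305273067775
```

Emit:
send_rows([
  [[0,-0.023,0.0215],[0,0,0]],
  [[0,-0.023,0.0215],[0,0,0]],
  [[0,-0.023,0.0215],[0,0,0]],
  [[0,-0.023,0.0215],[0,0,0]],
  [[0,-0.023,0.0215],[0,0,0]],
  [[0,-0.023,0.0215],[0,0,0]],
  [[0,-0.023,0.0215],[0,0,0]],
  [[0,-0.023,0.0215],[0,0,0]],
  [[0,-0.023,0.0215],[0,0,0]],
  [[0,-0.023,0.0215],[0,0,0]],
], claw=0, squeeze=20)

```text
time_s: 0.98
eef_pos: [347.8, 242.7, 226.9]
tcp_rot: [0.322, 1.549, -0.323]
force: [1.0, -0.2, 0.1]
finger_gap: 24.7
```

Emit:
send_rows([
  [[0,-0.022,0.021],[0,0,0]],
  [[0,-0.022,0.021],[0,0,0]],
  [[0,-0.022,0.021],[0,0,0]],
  [[0,-0.022,0.021],[0,0,0]],
  [[0,-0.022,0.021],[0,0,0]],
  [[0,-0.022,0.021],[0,0,0]],
  [[0,-0.022,0.021],[0,0,0]],
  [[0,-0.022,0.021],[0,0,0]],
  [[0,-0.022,0.021],[0,0,0]],
  [[0,-0.02,0.02],[0,0,0]],
])

```text
time_s: 1.82
eef_pos: [452.8, -56.5, 226.4]
tcp_rot: [0.322, 1.549, -0.323]
force: [0.9, 0.7, 0.4]
finger_gap: 0.6
```

Emit:
send_rows([
  [[0,0,0],[0.12,0,0]],
  [[0,0,0],[0.12,0,0]],
  [[0,0,0],[0.12,0,0]],
  [[0,0,0],[0.12,0,0]],
  [[0,0,0],[0.12,0,0]],
  [[0,0,0],[0.12,0,0]],
  [[0,0,0],[0.12,0,0]],
  [[0,0,0],[0.12,0,0]],
  [[0,0,0],[0.12,0,0]],
  [[0,0,0],[0.12,0,0]],
])

```text
time_s: 2.65
eef_pos: [454.1, -64.4, 224.7]
tcp_rot: [1.27, 1.169, -1.277]
force: [-0.4, 0.0, 0.4]
finger_gap: 0.3
```

Emit:
send_rows([
  [[0,0,0],[0.12,0,0]],
  [[0,0,0],[0.12,0,0]],
  [[0,0,0],[0.12,0,0]],
  [[0,0,0],[0.12,0,0]],
  [[0,0,0],[0.12,0,0]],
  [[0,0,0],[0.12,0,0]],
  [[0,0,0],[0.12,0,0]],
  [[0,0,0],[0.12,0,0]],
  [[0,0,0],[0.12,0,0]],
  [[0,0,0],[0.12,0,0]],
])

```text
time_s: 3.48
eef_pos: [451.6, -63.7, 222.7]
tcp_rot: [2.088, 0.248, -2.108]
force: [0.3, 0.3, -0.8]
finger_gap: 0.0
```

```bash
cat > st.py <<'E'
from rig import *
import numpy as np
from scipy.spatial.transform import Rotation as R
np.set_printoptions(precision=3,suppress=True)
s=state();M=R.from_rotvec(s["tcp_rot"]).as_matrix()
P=np.array([572.5,-86.5]);q=s["eef_pos"][:2]-P
print(s["time_s"],s["eef_pos"],s["force"],s["finger_gap"],"q",s["joint_positions"]);print(M,"yang",np.arctan2(M[1,1],M[0,1]))
print("r",np.hypot(*q),"ang",np.arctan2(q[1],q[0])%(2*np.pi))
E
python3 st.py
```

```text
3.4833 [451.566 -63.656 222.731] [ 0.257  0.325 -0.781] 0.005131568021777091 q [-0.29   0.164  1.81  -0.003  1.177  1.049]
[[-0.01   0.232 -0.973]
 [ 0.    -0.973 -0.232]
 [-1.    -0.002  0.009]] yang -1.3370973001400073
r 123.07292036698766 ang 2.954892839142279
```

Emit:
send_rows([
  [[0,-0.01,0],[0.09,0,0]],
  [[0,-0.01,0],[0.09,0,0]],
  [[0.02,0,0],[0,0,0]],
  [[0.02,0,0],[0,0,0]],
  [[0.02,0,0],[0,0,0]],
  [[0.02,0,0],[0,0,0]],
  [[0.01,0,0],[0,0,0]],
  [[0.005,0,0],[0,0,0]],
])

```text
time_s: 4.15
eef_pos: [448.3, -43.5, 125.7]
tcp_rot: [2.198, 0.039, -2.208]
force: [0.3, 0.4, 0.5]
finger_gap: 0.5
```

```bash
python3 st.py; python3 - <<'E'
from rig import *
import cv2
cv2.imwrite("pics/side1.png",cv2.resize(camera("side")[130:350,200:440,::-1],None,fx=2.5,fy=2.5))
cv2.imwrite("pics/wrist1.png",camera("wrist")[:,:,::-1])
E
```

```text
4.15 [448.346 -43.495 125.68 ] [0.257 0.441 0.509] 0.496801794504101 q [-0.248  0.286  1.943 -0.003  0.917  1.288]
[[-0.005  0.036 -0.999]
 [-0.001 -0.999 -0.036]
 [-1.     0.001  0.005]] yang -1.534677444220083
r 131.39104515565825 ang 2.8081455836676605
```

View pics/side1.png

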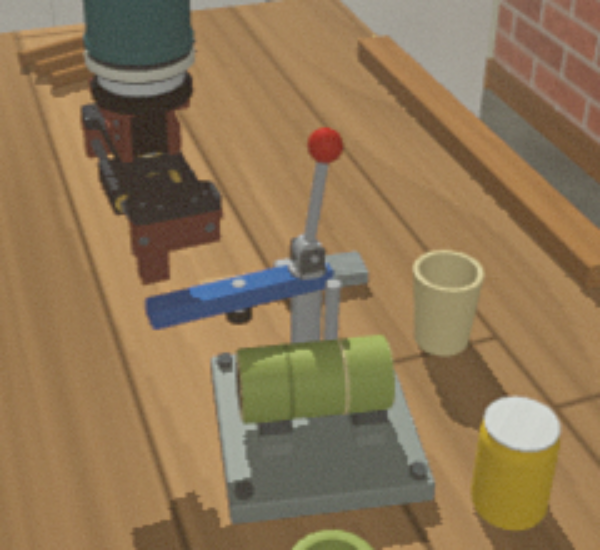

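View pics/wrist1.png

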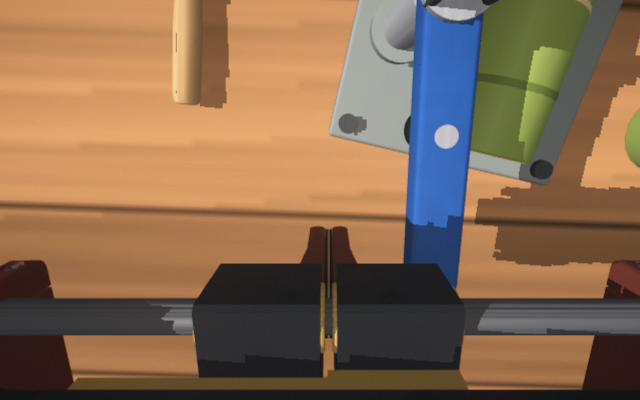

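Emit:
send_rows([
  [[0.005,0,0],[0,0,0]],
  [[0.002,0.008,0],[0,0,0]],
  [[0,0.008,0],[0,0,0]],
  [[0,0.006,0],[0,0,0]],
  [[0,0.008,0.001],[-0.06,0,0]],
  [[0,0.008,0.001],[-0.06,0,0]],
  [[0,0.008,0.001],[-0.06,0,0]],
])

```text
time_s: 4.83
eef_pos: [450.1, -92.9, 121.6]
tcp_rot: [2.103, 0.234, -2.105]
force: [-0.1, 3.1, -0.5]
finger_gap: 0.7
```

```bash
python3 st.py; python3 - <<'E'
from rig import *
import cv2
cv2.imwrite("pics/side2.png",cv2.resize(camera("side")[130:350,200:440,::-1],None,fx=2.5,fy=2.5))
cv2.imwrite("pics/wrist2.png",camera("wrist")[:,:,::-1])
E
```

```text
4.8333 [450.095 -92.924 121.576] [-0.068  3.099 -0.497] 0.6946151878456861 q [-0.353  0.302  1.931 -0.001  0.909  0.996]
[[-0.001  0.22  -0.975]
 [-0.001 -0.975 -0.22 ]
 [-1.     0.     0.001]] yang -1.3486604830604034
r 122.57313558570968 ang 3.194024577643865
```

View pics/side2.png

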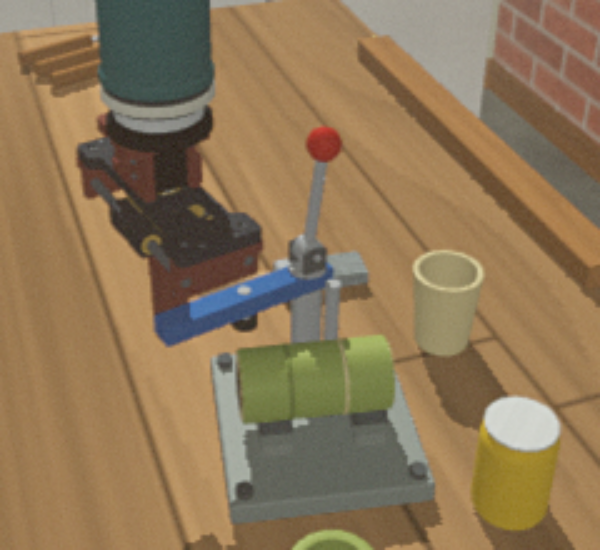

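View pics/wrist2.png

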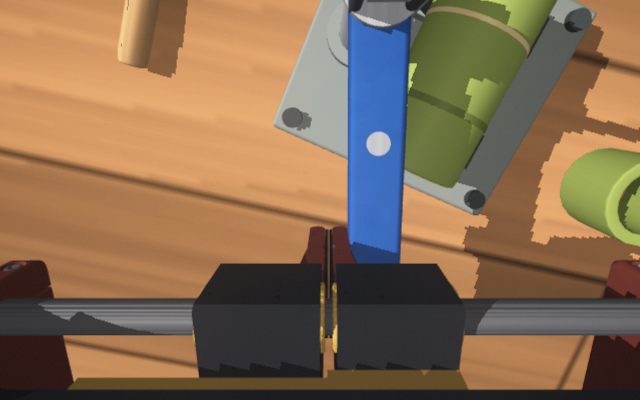

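Emit:
send_rows([
  [[0,0.0098,0.0016],[-0.08,0,0]],
  [[0,0.0098,0.0016],[-0.08,0,0]],
  [[0,0.0098,0.0016],[-0.08,0,0]],
  [[0,0.0098,0.0016],[-0.08,0,0]],
  [[0,0.0098,0.0016],[-0.08,0,0]],
  [[0,0.0098,0.0016],[-0.08,0,0]],
  [[0,0.0098,0.0016],[-0.08,0,0]],
  [[0,0.0098,0.0016],[-0.08,0,0]],
  [[0,0.0098,0.0016],[-0.08,0,0]],
  [[0,0.0098,0.0016],[-0.08,0,0]],
])

```text
time_s: 5.77
eef_pos: [486.6, -179.8, 122.6]
tcp_rot: [1.602, 0.912, -1.6]
force: [-0.8, 3.0, -0.6]
finger_gap: 0.1
```

```bash
python3 st.py; python3 - <<'E'
from rig import *
import cv2
cv2.imwrite("pics/side3.png",cv2.resize(camera("side")[130:350,200:440,::-1],None,fx=2.5,fy=2.5))
cv2.imwrite("pics/wrist3.png",camera("wrist")[:,:,::-1])
E
```

```text
5.7667 [ 486.626 -179.842  122.617] [-0.769  2.991 -0.576] 0.13737056387929253 q [-0.492  0.376  1.8    0.008  0.974  0.048]
[[-0.004  0.855 -0.518]
 [ 0.01  -0.518 -0.855]
 [-1.    -0.009 -0.006]] yang -0.5447725666319424
r 126.83490441478219 ang 3.9686365637631664
```

View pics/side3.png

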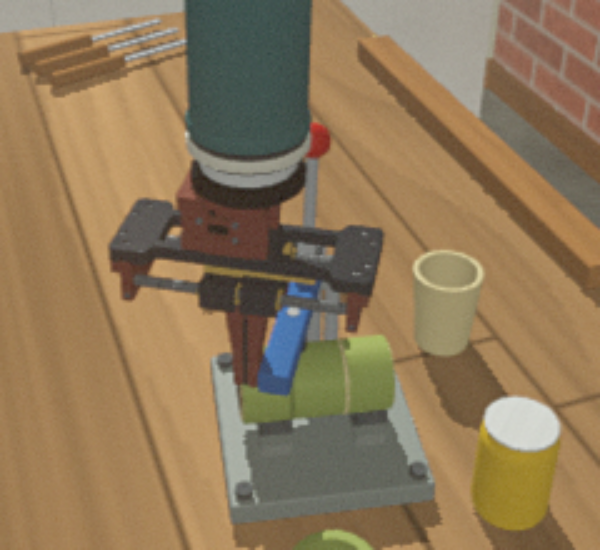

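View pics/wrist3.png

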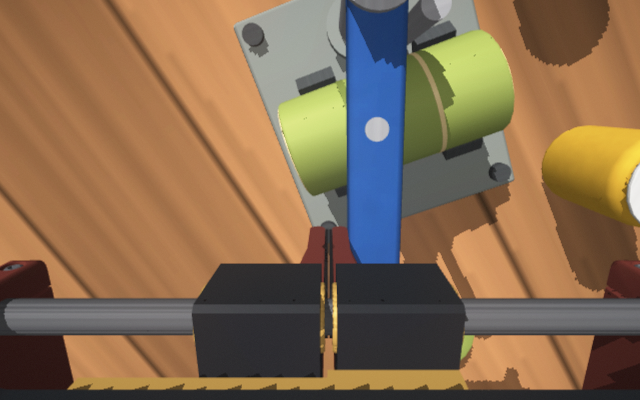

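Emit:
send_rows([
  [[0,0.0098,0.001],[-0.08,0,0]],
  [[0,0.0098,0.001],[-0.08,0,0]],
  [[0,0.0085,0.001],[-0.07,0,0]],
  [[0,0.005,0.0005],[-0.04,0,0]],
])

```text
time_s: 6.2
eef_pos: [512.1, -197.1, 122.5]
tcp_rot: [1.418, 1.074, -1.42]
force: [-2.1, -0.2, 0.9]
finger_gap: 0.4
```

```bash
python3 st.py
```

```text
6.2 [ 512.097 -197.075  122.483] [-2.112 -0.155  0.871] 0.36080843518061 q [-0.496  0.414  1.732  0.005  1.008 -0.214]
[[-0.009  0.96  -0.281]
 [ 0.01  -0.281 -0.96 ]
 [-1.    -0.011 -0.007]] yang -0.2846613996825379
r 125.99762809094149 ang 4.212417781314989
```

Emit:
send_rows([
  [[0,0.005,0],[-0.04,0,0]],
  [[0,0.003,0],[-0.02,0,0]],
  [[0,0.003,0],[-0.02,0,0]],
])

```text
time_s: 6.45
eef_pos: [520.8, -200.0, 122.4]
tcp_rot: [1.362, 1.117, -1.369]
force: [-2.8, -0.4, -0.1]
finger_gap: 0.2
```

Emit:
send_rows([
  [[0,0.003,0],[0,0,0]],
])

```text
time_s: 6.53
eef_pos: [523.1, -200.5, 122.4]
tcp_rot: [1.362, 1.117, -1.371]
force: [-9.9, -0.2, 2.8]
finger_gap: 0.3
```

Emit:
send_rows([
  [[0,0.003,0],[0,0,0]],
])

```text
time_s: 6.62
eef_pos: [523.1, -200.3, 122.1]
tcp_rot: [1.361, 1.122, -1.377]
force: [-13.3, -0.4, 9.7]
finger_gap: 0.2
```

```bash
python3 st.py; python3 - <<'E'
from rig import *
import cv2
cv2.imwrite("pics/scene4.png",cv2.resize(camera("scene")[140:310,150:360,::-1],None,fx=3.5,fy=3.5))
cv2.imwrite("pics/wrist4.png",camera("wrist")[:,:,::-1])
E
```

```text
6.6167 [ 523.122 -200.311  122.148] [-13.332  -0.421   9.708] 0.2203283584296799 q [-0.489  0.433  1.699 -0.     1.031 -0.275]
[[-0.019  0.977 -0.212]
 [ 0.01  -0.212 -0.977]
 [-1.    -0.021 -0.006]] yang -0.21320568652317196
r 124.06117424536578 ang 4.303041286353863
```

View pics/wrist4.png

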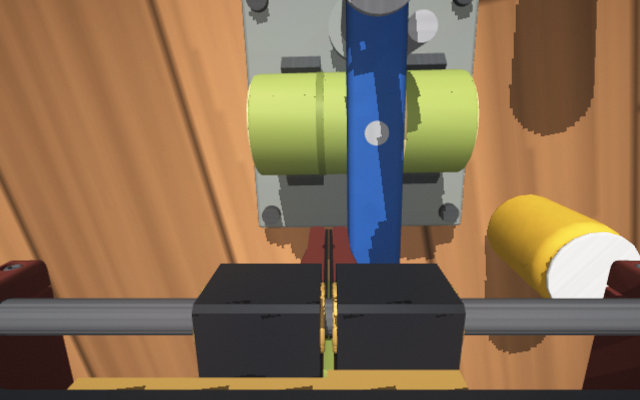

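Emit:
send_rows([
  [[0,-0.015,0],[0,0,0]],
  [[0,-0.015,0],[0,0,0]],
  [[-0.03,-0.005,0],[0,0,0]],
  [[-0.03,0,0],[0,0,0]],
  [[-0.03,0,0],[0,0,0]],
  [[-0.03,0,0],[0,0,0]],
  [[-0.015,0,0],[0,0,0]],
  [[0,-0.04,0],[0,0,0]],
  [[0,-0.04,0],[0,0,0]],
])

```text
time_s: 7.47
eef_pos: [419.5, -176.1, 266.6]
tcp_rot: [1.38, 1.102, -1.38]
force: [-0.4, 0.8, 0.4]
finger_gap: 0.6
```

```bash
python3 st.py; python3 - <<'E'
from rig import *
import cv2
a=camera("scene")[140:310,150:360,::-1];b=camera("side")[160:360,230:440,::-1]
cv2.imwrite("pics/scene5.png",cv2.resize(a,None,fx=3.5,fy=3.5,interpolation=2))
cv2.imwrite("pics/side5.png",cv2.resize(b,None,fx=3,fy=3,interpolation=2))
E
```

```text
7.4667 [ 419.506 -176.055  266.629] [-0.416  0.816  0.371] 0.5867547015037844 q [-0.552  0.117  1.749  0.003  1.286 -0.322]
[[-0.007  0.973 -0.229]
 [ 0.008 -0.229 -0.973]
 [-1.    -0.009 -0.006]] yang -0.2314925422161097
r 177.27697197058427 ang 3.6711689251244786
```

View pics/scene5.png

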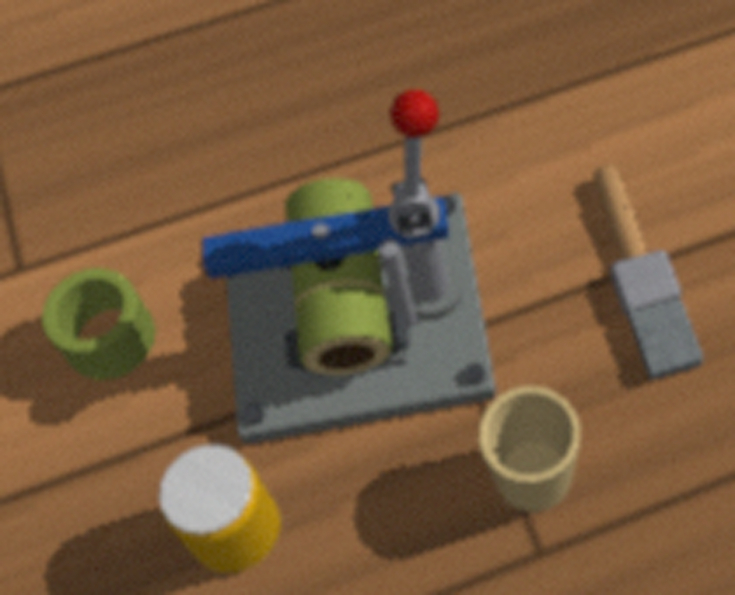

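View pics/side5.png

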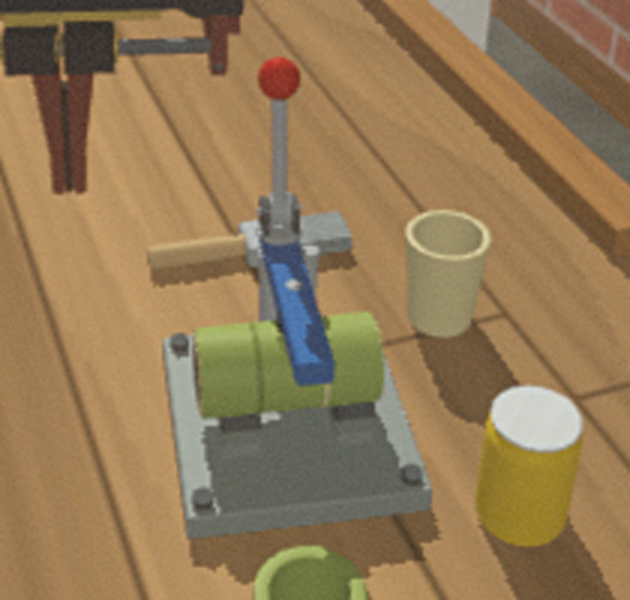

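```bash
python3 - <<'E'
from fit import *
np.set_printoptions(precision=2,suppress=True)
print(tri([S,D],[s(415,113),d(279,78)]))
print("end",onz(S,*s(202,238),131),onz(S,*s(206,258),131),onz(D,*d(298,365),131),onz(D,*d(331,361),131))
print("tail",onz(S,*s(447,226),131),onz(S,*s(444,205),131))
E
```

```text
(array([571.38, -74.3 , 241.67]), [0.1993098201316662, 0.19930982013161172])
end [ 534.98 -216.23  131.  ] [ 549.9  -217.46  131.  ] [ 531.32 -219.54  131.  ] [ 551.11 -222.8   131.  ]
tail [585.3  -70.35 131.  ] [570.02 -67.04 131.  ]
```

Emit:
send_rows([
  [[0,0.033,0],[-0.036,0,0]],
  [[0,0.033,0],[0,0,0]],
  [[0,0.033,0],[0,0,0]],
  [[0,0.03,0],[0,0,0]],
  [[0.01,0,-0.025],[0,0,0]],
  [[0.01,0,-0.025],[0,0,0]],
  [[0.01,0,-0.025],[0,0,0]],
  [[0,0,0],[0,0,0]],
])

```text
time_s: 8.23
eef_pos: [568.7, -125.6, 235.6]
tcp_rot: [1.374, 1.103, -1.36]
force: [-0.9, 0.4, 0.4]
finger_gap: 0.3
```

```bash
cat > st2.py <<'E'
from rig import *
import numpy as np
from scipy.spatial.transform import Rotation as R
np.set_printoptions(precision=3,suppress=True)
s=state();M=R.from_rotvec(s["tcp_rot"]).as_matrix()
q=s["eef_pos"][:2]-np.array([569,-86.7])
print("t",s["time_s"],"u",q@[.194,.981],"v",q@[.981,-.194],"z",s["eef_pos"][2],"F",s["force"],"yang",np.arctan2(M[1,1],M[0,1]),"x",M[:,0],s["joint_positions"])
E
python3 st2.py
```

```text
t 8.2333 u -38.197324045052646 v 7.234101867044629 z 235.64142172625523 F [-0.882  0.38   0.401] yang -0.21544144374466281 x [ 0.004  0.008 -1.   ] [-0.342  0.328  1.545  0.009  1.268 -0.129]
```

Emit:
send_rows([
  [[-0.002,-0.007,-0.012],[-0.02,0,0]],
  [[0,0,-0.012],[0,0,0]],
  [[0,0,-0.008],[0,0,0]],
  [[0.002,0,-0.009],[0,0,0]],
  [[0.003,0,-0.009],[0,0,0]],
  [[0.004,0,-0.009],[0,0,0]],
])

```text
time_s: 8.73
eef_pos: [574.9, -64.9, 230.6]
tcp_rot: [1.359, 1.107, -1.347]
force: [-2.1, -2.1, 0.9]
finger_gap: 0.5
```

```bash
python3 st2.py; python3 - <<'E'
from rig import *
import cv2
a=camera("scene")[110:280,150:360,::-1];b=camera("side")[130:330,230:440,::-1]
cv2.imwrite("pics/6.png",cv2.resize(cv2.hconcat([a,b[:170]]),None,fx=1.9,fy=1.9,interpolation=2))
E
```

```text
t 8.7333 u 22.55489516883073 v 1.531701696534336 z 230.5638290701292 F [-2.121 -2.138  0.918] yang -0.19755852218215578 x [ 0.006  0.003 -1.   ] [-0.234  0.325  1.563  0.004  1.248 -0.038]
```

View pics/6.png

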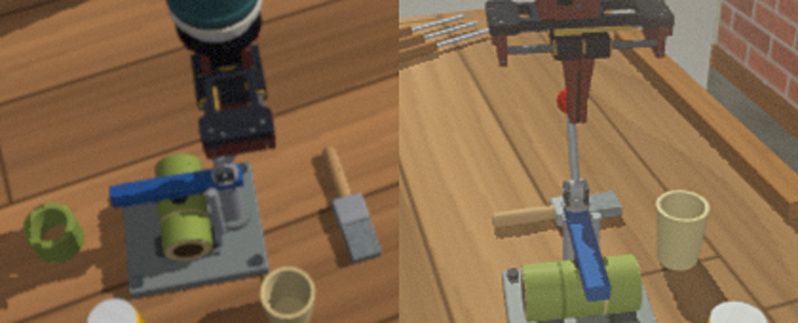

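```bash
python3 st2.py; python3 - <<'E'
from rig import *
from h import *
import cv2
D=camera_model("side");im=camera("side")[:,:,::-1].copy()
st=state();tip=st["eef_pos"]-[0,0,8]
x0,y0=280,150
a=cv2.resize(im[y0:y0+130,x0:x0+130],None,fx=4.5,fy=4.5,interpolation=2)
def dot(X,c):
    u,v=proj(D,X);cv2.circle(a,(int((u-x0+.5)*4.5),int((v-y0+.5)*4.5)),4,c,-1);print(u,v)
dot(tip,(0,255,0));dot(tip+[0,0,50],(0,255,0))
for th in(.3,.5):dot([569+95*np.sin(th)*.194,-86.7+95*np.sin(th)*.981,149+95*np.cos(th)],(255,255,0))
dot([569,-86.7,149],(255,0,255))
cv2.imwrite("pics/7.png",a)
E
```

```text
t 8.8333 u 23.786527922175793 v 1.3142021322151534 z 229.7761388669599 F [ 0.338 -0.231  0.135] yang -0.1961827209190075 x [ 0.006  0.005 -1.   ] [-0.233  0.326  1.563  0.006  1.248 -0.039]
322.600417612757 191.98624739229282
323.1412363189867 169.5477484152313
321.65126468877105 183.02727662461896
320.1832198755772 182.1272234353804
323.0036920998402 228.74646177051326
```

View pics/7.png

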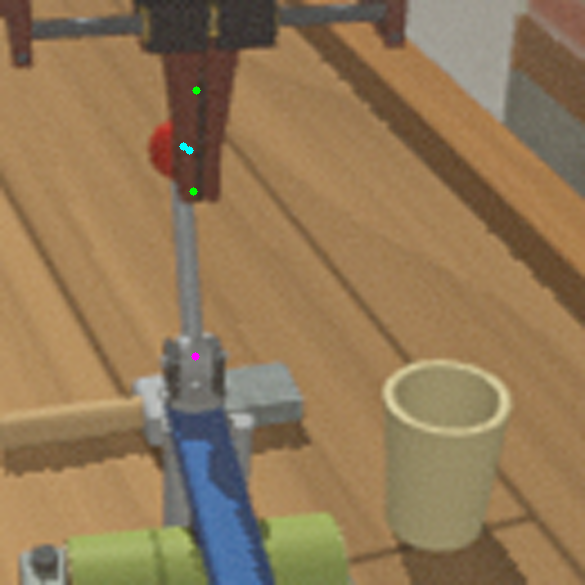

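Emit:
send_rows([
  [[0,-0.005,0.002],[0,0,0]],
  [[0.004,0,-0.007],[0,0,0]],
  [[0.004,0,-0.008],[0,0,0]],
  [[0.005,0,-0.008],[0,0,0]],
  [[0.006,0,-0.008],[0,0,0]],
])

```text
time_s: 9.3
eef_pos: [575.8, -37.6, 210.2]
tcp_rot: [1.357, 1.102, -1.349]
force: [-0.9, -7.9, -4.0]
finger_gap: 0.4
```

```bash
python3 st2.py; python3 - <<'E'
from rig import *
import cv2
b=camera("side")[:,:,::-1];c=camera("wrist")[:,:,::-1]
cv2.imwrite("pics/8.png",cv2.hconcat([cv2.resize(b[150:280,280:410],(400,400),interpolation=2),c[:,120:520]]))
E
```

```text
t 9.3 u 49.51335622201779 v -2.8590124794235345 z 210.2115283135952 F [-0.909 -7.884 -4.02 ] yang -0.1992142943694545 x [ 0.007 -0.002 -1.   ] [-0.185  0.342  1.592 -0.     1.201  0.015]
```

View pics/8.png

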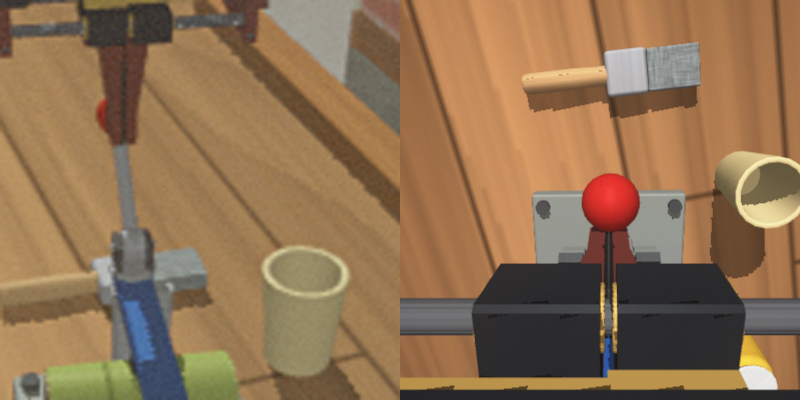

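Emit:
send_rows([
  [[0,0,0.006],[0,0,0]],
  [[-0.02,0,0],[0,0,0]],
  [[-0.025,0,0],[0,0,0]],
  [[0,0,-0.015],[0,0,0]],
  [[0,0,-0.015],[0,0,0]],
  [[0,0,-0.012],[0,0,0]],
  [[0,0,0],[0,0,0]],
])

```text
time_s: 9.98
eef_pos: [583.2, 2.9, 256.0]
tcp_rot: [1.365, 1.111, -1.347]
force: [-0.1, -0.5, 0.4]
finger_gap: 0.5
```

```bash
python3 st2.py; python3 - <<'E'
from rig import *
import cv2
b=camera("side")[:,:,::-1];c=camera("wrist")[:,:,::-1]
cv2.imwrite("pics/9.png",cv2.hconcat([cv2.resize(b[150:280,280:410],(400,400),interpolation=2),c[:,120:520]]))
E
```

```text
t 9.9833 u 90.6979163587896 v -3.432686471742434 z 255.96947851435937 F [-0.058 -0.546  0.42 ] yang -0.20044818018736388 x [ 0.006  0.009 -1.   ] [-0.12   0.31   1.519  0.01   1.307  0.078]
```

View pics/9.png

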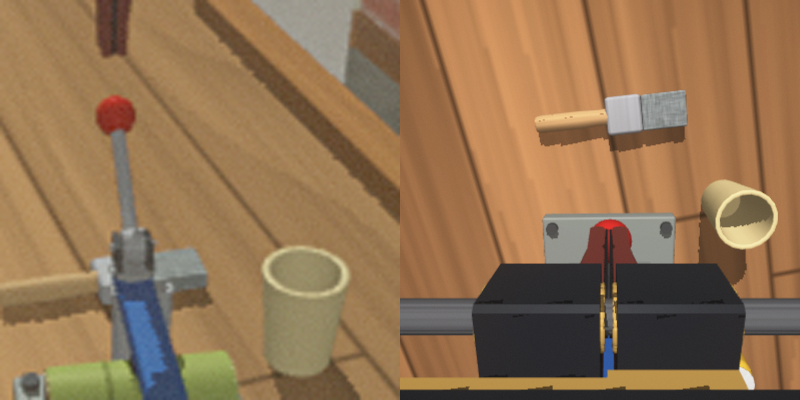

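```bash
python3 - <<'E'
from rig import *
from h import *
D=camera_model("side")
for th in(.6,.7,.8,.9,1.,1.5):print(th,95*np.sin(th),149+95*np.cos(th),proj(D,[569+95*np.sin(th)*.194,-86.7+95*np.sin(th)*.981,149+95*np.cos(th)]))
E
```

```text
0.6 53.64103497252836 227.40688341641945 (np.float64(319.51171931135394), np.float64(182.38525676122703))
0.7 61.200680287580646 221.66000779202642 (np.float64(318.88907180474746), np.float64(183.09307058503026))
0.8 68.14882863545466 215.18713738798073 (np.float64(318.3196247671268), np.float64(184.22956770791578))
0.9 74.41605641461092 208.0529469857131 (np.float64(317.80695103115335), np.float64(185.77095664765247))
1.0 79.93974355675017 200.32871905747328 (np.float64(317.35390330138847), np.float64(187.69136488627143))
1.5 94.76202372738517 155.7200341584318 (np.float64(316.04017803332073), np.float64(201.9883108789118))
```

Emit:
send_rows([
  [[0.012,0,0],[0,0,0]],
  [[0.012,0,0],[0,0,0]],
  [[0.007,0,0],[0,0,0]],
  [[0.006,0,0],[0,0,0]],
  [[0.006,0,0],[0,0,0]],
  [[0.006,0,0],[0,0,0]],
  [[0.006,0,0],[0,0,0]],
  [[0.006,0,0],[0,0,0]],
])

```text
time_s: 10.75
eef_pos: [588.6, 13.9, 199.3]
tcp_rot: [1.395, 1.12, -1.328]
force: [-0.8, 8.2, 5.5]
finger_gap: 0.7
```

```bash
python3 st2.py
```

```text
t 10.75 u 102.4933348488055 v -0.23929472477950853 z 199.31671075656573 F [-0.849  8.237  5.456] yang -0.20515225089930686 x [ 0.02   0.035 -0.999] [-0.117  0.362  1.59   0.04   1.174  0.072]
```

Emit:
send_rows([
  [[-0.02,0,0],[0,-0.038,-0.013]],
  [[-0.02,0,0],[0,0,0]],
  [[0,0,0],[0,0,0]],
])

```text
time_s: 11.0
eef_pos: [585.9, 13.2, 237.4]
tcp_rot: [1.356, 1.111, -1.365]
force: [-0.1, 0.8, -0.3]
finger_gap: 0.6
```

```bash
python3 st2.py; python3 - <<'E'
from rig import *
import cv2
b=camera("side")[:,:,::-1];c=camera("wrist")[:,:,::-1]
cv2.imwrite("pics/10.png",cv2.hconcat([cv2.resize(b[150:280,280:410],(400,400),interpolation=2),c[:,120:520]]))
E
```

```text
t 11.0 u 101.26508669104714 v -2.7581307623087596 z 237.4420644496146 F [-0.115  0.8   -0.319] yang -0.2056430911920142 x [-0.008  0.001 -1.   ] [-0.096  0.337  1.526  0.001  1.286  0.11 ]
```

View pics/10.png

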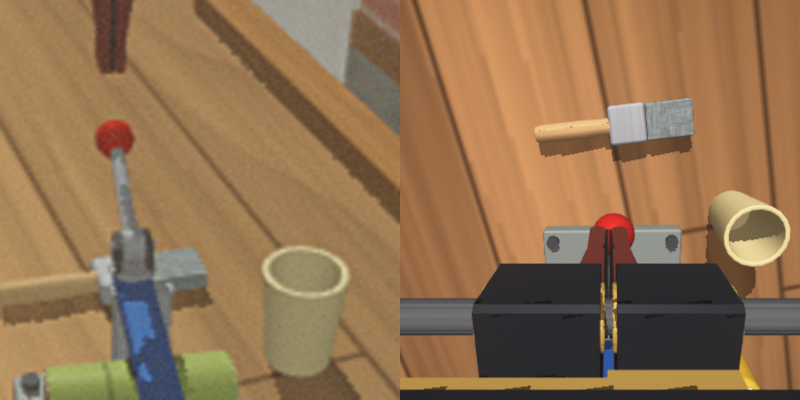

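Emit:
send_rows([
  [[0,0,0.013],[0,0,0]],
  [[0.012,0,0],[0,0,0]],
  [[0.012,0,0],[0,0,0]],
  [[0.007,0,0],[0,0,0]],
  [[0.006,0,0],[0,0,0]],
  [[0.006,0,0],[0,0,0]],
])

```text
time_s: 11.6
eef_pos: [578.9, -4.2, 186.5]
tcp_rot: [1.356, 1.115, -1.371]
force: [0.8, 3.2, 3.9]
finger_gap: -0.0
```

```bash
python3 st2.py
```

```text
t 11.6 u 82.80947951511514 v -6.320099104422342 z 186.50637746349528 F [0.763 3.154 3.856] yang -0.20834887186630485 x [-0.014  0.003 -1.   ] [-0.127  0.379  1.598  0.001  1.178  0.08 ]
```

Emit:
send_rows([
  [[0.005,0.001,-0.002],[0,0,0]],
  [[0.005,0.001,-0.002],[0,0,0]],
])

```text
time_s: 11.77
eef_pos: [580.1, -2.0, 175.6]
tcp_rot: [1.353, 1.115, -1.374]
force: [-9.1, -4.7, 37.9]
finger_gap: 0.4
```

Emit:
send_rows([
  [[0.004,0,0],[0,0,0]],
])

```text
time_s: 11.85
eef_pos: [580.6, -2.3, 174.7]
tcp_rot: [1.353, 1.114, -1.373]
force: [-13.8, 2.2, 53.6]
finger_gap: 0.7
```

Emit:
send_rows([
  [[0.004,0,0],[0,0,0]],
])

```text
time_s: 11.93
eef_pos: [580.8, -2.4, 174.9]
tcp_rot: [1.353, 1.113, -1.372]
force: [-14.2, 1.9, 43.7]
finger_gap: 0.5
```

```bash
python3 st2.py
```

```text
t 11.9333 u 84.94818767861776 v -4.793927228497614 z 174.8713429370768 F [-14.188   1.889  43.65 ] yang -0.20785975649366198 x [-0.014 -0.    -1.   ] [-0.122  0.394  1.607 -0.002  1.155  0.087]
```

Emit:
send_rows([
  [[-0.01,0,0],[0,0,0]],
  [[-0.03,0,0],[0,0,0]],
  [[-0.04,0,0],[0,0,0]],
  [[-0.04,0,0],[0,0,0]],
  [[0,-0.04,0],[0,0,0]],
  [[0,-0.04,0],[0,0,0]],
  [[0,-0.04,0],[0,0,0]],
  [[0,-0.02,0],[0,0,0]],
  [[0,0,0],[0,0,0]],
])

```text
time_s: 12.68
eef_pos: [446.2, 25.1, 303.8]
tcp_rot: [1.352, 1.102, -1.366]
force: [-0.9, -0.1, -0.7]
finger_gap: 0.7
```

```bash
python3 st2.py; python3 - <<'E'
from rig import *
import cv2
a=camera("scene")[140:310,150:360,::-1];b=camera("side")[160:360,230:440,::-1]
cv2.imwrite("pics/scene11.png",cv2.resize(a,None,fx=3.5,fy=3.5,interpolation=2))
cv2.imwrite("pics/side11.png",cv2.resize(b,None,fx=3,fy=3,interpolation=2))
E
```

```text
t 12.6833 u 85.84868877652175 v -142.12466898826162 z 303.75830657083685 F [-0.921 -0.147 -0.733] yang -0.20632122266038325 x [-0.004 -0.007 -1.   ] [-0.093  0.069  1.709 -0.007  1.367  0.115]
```

View pics/scene11.png

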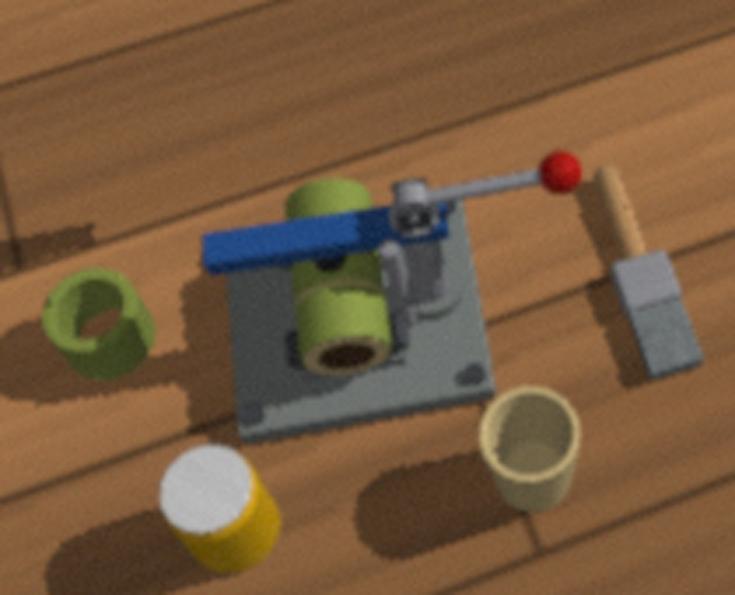

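View pics/side11.png

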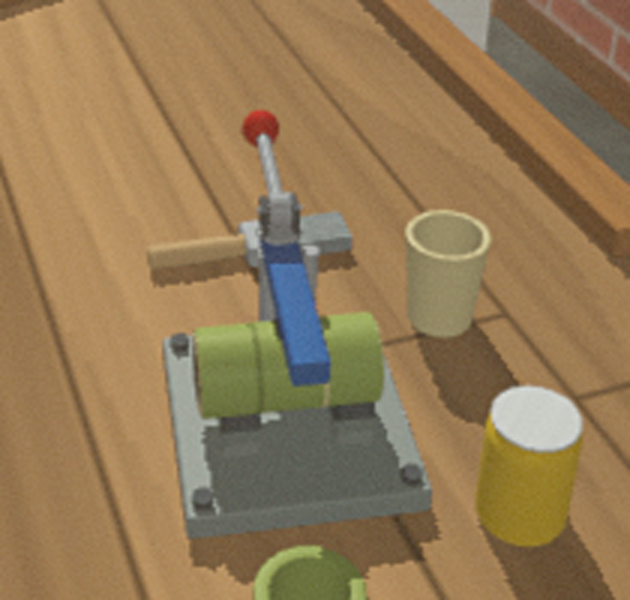

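```bash
python3 - <<'E'
from fit import *
import cv2
X,e=tri([S,D],[s(561,172),d(261,127)]);q=X[:2]-[569,-86.7]
print(X,e,"u",q@[.194,.981],"v",q@[.981,-.194],"theta",np.arctan2(q@[.194,.981],X[2]-149))
o=[]
for n in("5","11"):
    a=cv2.imread(f"pics/side{n}.png")[:,:];b=cv2.imread(f"pics/scene{n}.png")
    h=[cv2.cvtColor(x,cv2.COLOR_BGR2HSV) for x in(a,b)]
    m=[cv2.inRange(x,(100,120,40),(130,255,255)) for x in h]
    for k in m:
        c=max(cv2.findContours(k,0,2)[0],key=cv2.contourArea);print(n,cv2.minAreaRect(c))
    o.append(a[210:420,180:400])
cv2.imwrite("pics/cmp.png",cv2.resize(cv2.hconcat(o),None,fx=1.8,fy=1.8))
E
```

```text
[589.35481115   6.14579602 154.72616292] [0.3137448151338996, 0.3137448151340042] u 95.0305592636297 v 1.9559853137055399 theta 1.5106130777019426
5 ((296.58502197265625, 314.05963134765625), (110.66880798339844, 29.807579040527344), 75.65067291259766)
5 ((326.12518310546875, 238.28062438964844), (43.2142448425293, 246.04269409179688), 81.2146987915039)
11 ((299.1000671386719, 321.48486328125), (127.46684265136719, 38.26203918457031), 76.21839904785156)
11 ((325.4433288574219, 237.39869689941406), (43.0699462890625, 245.48577880859375), 82.56858825683594)
```

View pics/cmp.png

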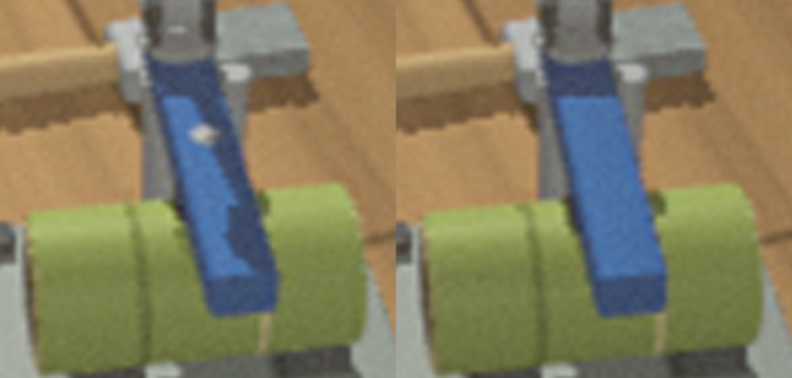

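Emit:
send_rows([
  [[0,0,0.04],[0,0,0]],
  [[0,0,0.04],[0,0,0]],
  [[0,0,0.04],[0,0,0]],
  [[0,0,0.04],[0,0,0]],
  [[0,0,0.04],[0,0,0]],
  [[0,0.036,0.03],[0,0,0]],
  [[0,0.036,0],[0,0,0]],
  [[0,0.036,0],[0,0,0]],
  [[0,0.03,0],[0,0,0]],
  [[0,0,0],[0,0,0]],
])

```text
time_s: 13.62
eef_pos: [552.4, -244.2, 302.0]
tcp_rot: [1.352, 1.089, -1.359]
force: [0.7, -0.4, -0.3]
finger_gap: 0.5
```

```bash
python3 st2.py; python3 - <<'E'
from rig import *
import cv2
cv2.imwrite("pics/w12.png",camera("wrist")[:,:,::-1])
E
```

```text
t 13.6167 u -157.76641542737514 v 14.321133389900726 z 301.9658174587525 F [ 0.723 -0.402 -0.258] yang -0.2052336784622966 x [ 0.006 -0.014 -1.   ] [-0.525  0.304  1.413 -0.009  1.412 -0.318]
```

View pics/w12.png

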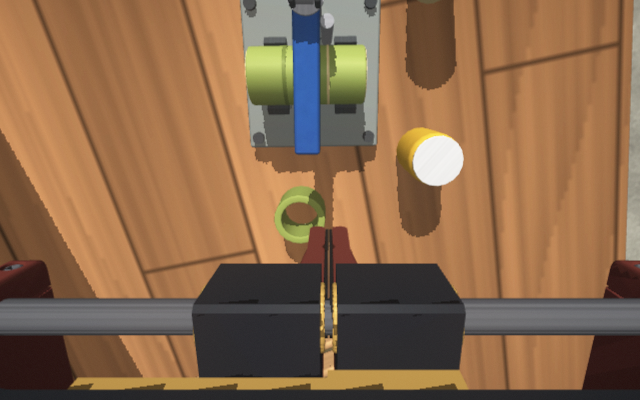

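```bash
python3 - <<'E'
from rig import *
from h import *
import cv2
im=cv2.imread("pics/w12.png");m=camera_model("wrist")
hsv=cv2.cvtColor(im,cv2.COLOR_BGR2HSV)
bl=cv2.inRange(hsv,(100,120,30),(130,255,255))
L=[];Rr=[]
for v in range(15,148):
    c=np.where(bl[v,270:345])[0]
    if len(c):L.append((c[0]+269.5+.5-.5,v));Rr.append((c[-1]+270.5,v))
def ang(pts,z):
    X=np.array([onz(m,u,v,z)[:2] for u,v in pts])
    vx,vy,x0,y0=cv2.fitLine(X.astype(np.float32),cv2.DIST_HUBER,0,.01,.01).ravel()
    if vy>0:vx,vy=-vx,-vy
    return np.arctan2(vy,vx)%(2*np.pi),x0,y0
print("strap",ang(L,131),ang(Rr,131))
a=cv2.resize(im[0:160,220:400],None,fx=4.4,fy=4.4,interpolation=2)[:600]
cv2.imwrite("pics/w12z.png",a)
E
```

```text
strap (np.float32(4.4972286), np.float32(537.96173), np.float32(-153.10825)) (np.float32(4.507764), np.float32(562.11176), np.float32(-151.13702))
```

View pics/w12z.png

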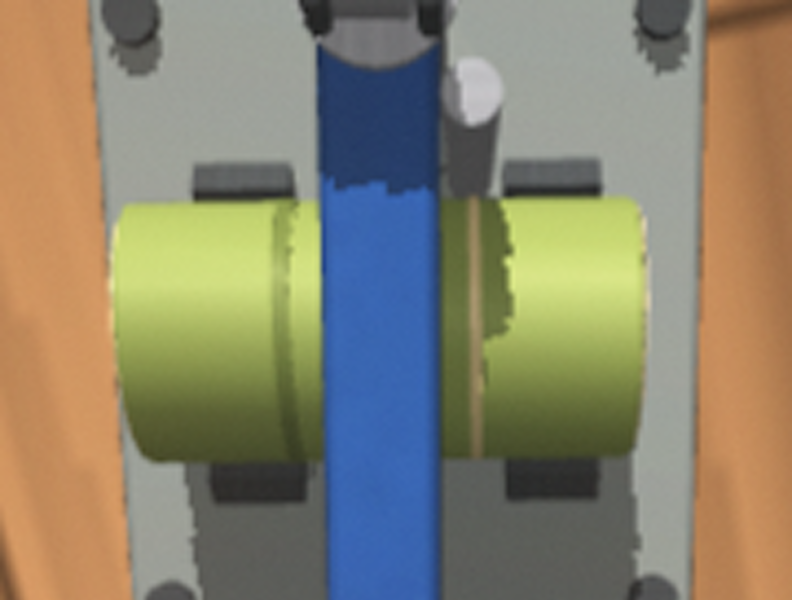

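```bash
python3 - <<'E'
from rig import *
from h import *
m=camera_model("wrist")
z=lambda x,y:(220+(x+.5)/4.4-.5,(y+.5)/4.4-.5)
def ang(a,b,h):
    d=onz(m,*z(*b),h)-onz(m,*z(*a),h);return np.arctan2(d[1],d[0])%(2*np.pi),np.linalg.norm(d)
print(ang((92,20),(132,590),20),ang((706,20),(692,590),20))
d=onz(m,*z(706,300),20)-onz(m,*z(111,300),20);print(d,np.linalg.norm(d))
# pin vs strap edge
print(onz(m,*z(440,95),131),onz(m,*z(446,95),131))
E
```

```text
(np.float64(4.516248367846904), np.float64(145.15195318343558)) (np.float64(4.5211918981111845), np.float64(145.44225729047818))
[157.12933293 -32.58589259   0.        ] 160.47263835790966
[ 571.43251413 -109.48004213  131.        ] [ 572.57388732 -109.71600851  131.        ]
```

Emit:
send_rows([
  [[0,-0.025,-0.012],[0,0,0]],
  [[0,-0.025,-0.012],[0,0,0]],
  [[0,-0.025,-0.012],[0,0,0]],
  [[0.03,0,0],[0,0,0]],
  [[0.035,0,0],[0,0,0]],
  [[0.035,0,0],[0,0,0]],
  [[0.035,0,0],[0,0,0]],
  [[0.025,0,0],[0,0,0]],
  [[0,0,0],[0,0,0]],
])

```text
time_s: 14.42
eef_pos: [485.4, -198.9, 133.3]
tcp_rot: [1.348, 1.087, -1.36]
force: [-1.4, -0.1, 0.7]
finger_gap: 0.6
```

```bash
python3 st2.py
```

```text
t 14.4167 u -126.28512489226998 v -60.27979824796006 z 133.30994481977848 F [-1.353 -0.098  0.696] yang -0.2036611994225895 x [ 0.006 -0.018 -1.   ] [-0.511  0.359  1.794 -0.016  0.975 -0.299]
```

Emit:
send_rows([
  [[0.01,0.008,-0.005],[0,0,0]],
  [[0,0.01,0],[0,0,0]],
  [[0,0.01,0],[0,0,0]],
  [[0,0.004,0],[0,0,0]],
])

```text
time_s: 14.75
eef_pos: [518.3, -201.6, 124.3]
tcp_rot: [1.346, 1.09, -1.362]
force: [-0.0, 0.2, -0.1]
finger_gap: 0.3
```

```bash
python3 st2.py
```

```text
t 14.75 u -122.49980886013995 v -27.40700308368012 z 124.29201355251158 F [-0.022  0.187 -0.141] yang -0.2037138475433638 x [ 0.002 -0.017 -1.   ] [-0.485  0.412  1.73  -0.017  0.989 -0.272]
```

Emit:
send_rows([
  [[0,0.003,0],[0,0,0]],
])

```text
time_s: 14.83
eef_pos: [521.2, -202.4, 125.1]
tcp_rot: [1.345, 1.092, -1.363]
force: [-10.7, 0.4, -0.4]
finger_gap: 0.8
```

Emit:
send_rows([
  [[0,0.003,0],[0,0,0]],
])

```text
time_s: 14.92
eef_pos: [521.2, -202.5, 125.1]
tcp_rot: [1.342, 1.098, -1.368]
force: [-11.7, 0.8, -0.1]
finger_gap: 0.5
```

Emit:
send_rows([
  [[0,0.003,0],[0,0,0]],
])

```text
time_s: 15.0
eef_pos: [521.1, -202.4, 125.2]
tcp_rot: [1.339, 1.104, -1.372]
force: [-7.5, 0.2, 1.1]
finger_gap: 0.3
```

```bash
python3 st2.py
```

```text
t 15.0 u -122.8294459390989 v -24.49172766419001 z 125.1821838642837 F [-7.492  0.183  1.056] yang -0.20171358833007963 x [-0.013 -0.015 -1.   ] [-0.481  0.421  1.711 -0.022  1.014 -0.268]
```

Emit:
send_rows([
  [[0,0.006,0],[0,0,0]],
])

```text
time_s: 15.08
eef_pos: [522.6, -202.9, 125.2]
tcp_rot: [1.334, 1.111, -1.378]
force: [-12.8, -0.0, 4.5]
finger_gap: 0.4
```

Emit:
send_rows([
  [[0,0.008,0],[0,0,0]],
])

```text
time_s: 15.17
eef_pos: [522.9, -203.0, 125.1]
tcp_rot: [1.327, 1.125, -1.388]
force: [-26.9, 1.1, 20.1]
finger_gap: 0.5
```

```bash
python3 st2.py
```

```text
t 15.1667 u -123.00439325174136 v -22.65252170969452 z 125.1495913438595 F [-26.864   1.128  20.099] yang -0.1996236563008022 x [-0.037 -0.01  -0.999] [-0.476  0.435  1.687 -0.03   1.048 -0.262]
```

Emit:
send_rows([
  [[0,-0.012,0],[0,0,0]],
  [[0,-0.02,0],[0,0.017,0.034]],
  [[-0.035,0,0],[0,0,0]],
  [[-0.035,0,0],[0,0,0]],
  [[-0.035,0,0],[0,0,0]],
  [[-0.035,0,0],[0,0,0]],
  [[-0.03,0,0],[0,0,0]],
  [[0,0.03,0.03],[0,0,0]],
  [[0,0.03,0],[0,0,0]],
  [[0,0,0],[0,0,0]],
])

```text
time_s: 16.0
eef_pos: [538.2, -236.3, 314.1]
tcp_rot: [1.352, 1.106, -1.353]
force: [0.8, 0.2, 0.6]
finger_gap: 0.5
```

```bash
python3 st2.py; python3 - <<'E'
from rig import *
from h import *
import cv2
m=camera_model("wrist")
im=camera("wrist")[:,:,::-1].copy()
hsv=cv2.cvtColor(im,cv2.COLOR_BGR2HSV)
bl=cv2.inRange(hsv,(100,120,30),(130,255,255))
L=[];Rr=[]
for v in range(15,148):
    c=np.where(bl[v,270:360])[0]
    if len(c):L.append((c[0]+269.5,v));Rr.append((c[-1]+270.5,v))
def ang(pts,z):
    X=np.array([onz(m,u,v,z)[:2] for u,v in pts])
    vx,vy,x0,y0=cv2.fitLine(X.astype(np.float32),cv2.DIST_HUBER,0,.01,.01).ravel()
    if vy>0:vx,vy=-vx,-vy
    return np.arctan2(vy,vx)%(2*np.pi)
print("strap",ang(L,131),ang(Rr,131))
np.save("m13.npy",m,allow_pickle=True)
cv2.imwrite("pics/w13z.png",cv2.resize(im[0:170,220:400],None,fx=4.4,fy=4.4,interpolation=2)[:600])
cv2.imwrite("pics/scene13.png",cv2.resize(camera("scene")[140:310,150:360,::-1],None,fx=3.5,fy=3.5,interpolation=2))
E
```

```text
t 16.0 u -152.71869154128854 v -1.1756569680483047 z 314.0668809028283 F [0.821 0.168 0.607] yang -0.19754862510768526 x [ 0.001 -0.003 -1.   ] [-0.53   0.277  1.422 -0.002  1.44  -0.332]
strap 4.5172462 4.523458
```

View pics/w13z.png

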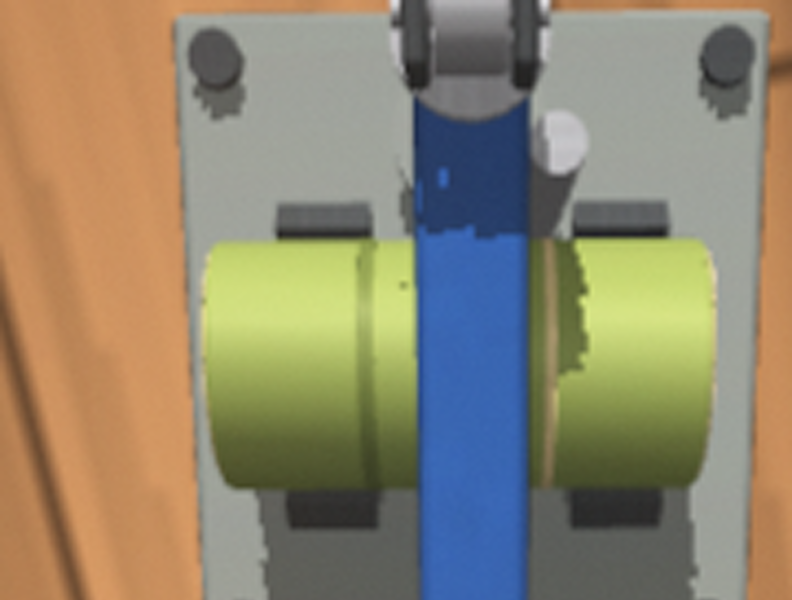

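View pics/scene13.png

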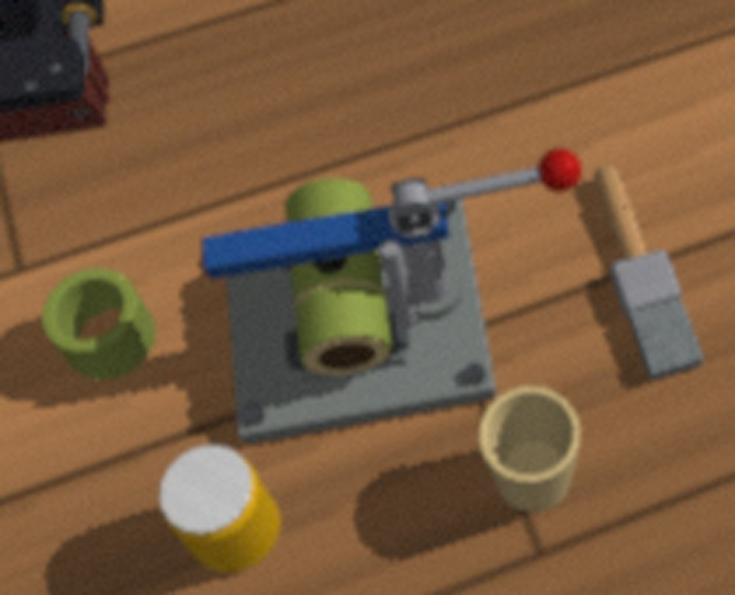

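```bash
python3 -c "
from rig import *
print(state()['time_s'],sign_off())"
```

```text
the job is handed in; nothing more can be done
16.1 None
```

The blank is clamped: the strap is against its stop, the lever is fully down, and I handed the job in at 16.1 s.

**Strap:** I swung it over with the back of the closed fingers until it stopped moving at about 13 N.

**Lever:** I pushed it over from behind the knob, then pressed it down from above to its hard stop, peaking at about 54 N on the fingertip. The first press from above slid off the far side of the knob. I lifted, moved back over it and pressed again.

**Correction:** A check then showed the strap about 0.016 rad short of square, with the lever already down. I nudged it back to the stop with the back of the finger, at about 27 N.

**Last checks:**
- **Strap:** it measures 4.520 rad against 4.519 rad for the fixture's −y direction, so it is square across the blank and at the pin.
- **Lever:** triangulated at about 1.51 rad before the nudge. Afterwards it still looked fully down in the scene picture.
- **Blank and bystanders:** the blank, cup, tin, offcut ring and brush look unmoved in the pictures.
- **Robot:** it ended clear of everything, with the tool point at a height of 314 mm and the force reading near zero.
- **Pad:** its contact with the blank was not seen directly. I infer it from the lever angle and the resistance I felt when nudging the strap.

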